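# Zero the cable-measuring wheel

## Task

Zero the cable-measuring machine: with light fingertip pressure on its tyre (never more than 15 N, no pinching), rub the free-spinning wheel round until its hidden red mark stands at the very top, in line with the yellow pointers to within about 5 mm, and let go of it. Then, with the wheel still there, press the green zero button fully down and release it. Do not press the button before the mark is at the top, and do not disturb the other things on the bench.

Things in the scene. Friction and masses are not known exactly. Their poses are not given: they have to be found in the camera images.
- machine_base (a point): Cable-measuring machine, fixed to the bench: narrow blue housing 60 mm (x) by 200 mm (y), side walls to 130 mm above the bench, end walls to 112. This point: on the bench under its middle; z up. An upright rigid wheel stands in its open-topped slot and shows above it: 160 mm diameter, 30 mm wide black rubber tyre, plain silver discs, no spokes, axle level along x, tread along y.
- axle_nominal (a point): Point midway in the housing, 125 mm above the bench. The wheel's axle lies straight above or below it: its carrier was set by hand, its height is NOT measured, up to 13 mm lower or higher (fixed within a run). So the top of the tread, 192 to 218 mm above the bench, must be found by touch. The axle is sprung and gives 0.25 mm per N pressed down (12 mm travel). x along axle, y along tread, z up.
- pointer (a point): Tip of the yellow pointer on the housing's +x side wall, 27 mm in x from the middle, 180 mm above the bench; a second one mirrors it on the -x side. They point up, at the place of the top of the wheel.
- wheel (a joint): Turn of the wheel, rad: 0 or any whole turn = red mark (10 mm stripe across the tread and down both faces) straight up. Starts at 1.95 to 4.35, mark hidden in the housing. No stops. Pushing the top of the tread to the machine's +y lowers the value, to -y raises it. Drag 0.08 N m (1 N at the tread): 3 to 10 N of fingertip pressure turns it; it hardly coasts. Over 15 N damages the bearing.
- zero_button_top (a point): Centre of the top face of the round green zero button (28 mm diameter, 92 mm above the bench) on the grey counter housing (110 by 105 by 70 mm high) at the machine's +y end, 177 mm in y and -28 mm in x from the machine's middle. Pressed straight down; springs back up.
- zero_button (a joint): Travel of the zero button, m: 0 = up, 0.006 = fully down, which takes 5 N; it counts as pressed beyond 0.0045.
- tester: Bystander: yellow hand-held tester, 75 x 140 x 36 mm, lying flat; origin under its centre.
- mug: Bystander: blue mug, 80 mm across, 95 mm high; origin under its centre.
- screwdriver: Bystander: screwdriver with red handle, lying on the bench.
- wrench: Bystander: steel wrench, lying on the bench.
- spare_tyre: Bystander: spare black tyre ring, 160 mm across, 30 mm high, lying flat.
- spray: Bystander: red spray can, 54 mm across, 150 mm high.
- spool: Bystander: empty orange spool, 100 mm across, 60 mm high, standing on its flange.

How it is judged:
On the way, in this order (a step that is already met when the one before it is completed fails the run):
1. the red mark is at the top (within 0.08 rad), the wheel is still and let go ((value of joint wheel between -6.3632 and -6.2032 rad or value of joint wheel between -0.08 and 0.08 rad or value of joint wheel between 6.2032 and 6.3632 rad or value of joint wheel between 12.4864 and 12.6464 rad) and velocity of joint wheel between -0.1 and 0.1 rad/s and contact force between anything else and wheel below 0.2 N), for 0.3 s.
2. the zero button is pressed down, the mark still at the top ((value of joint wheel between -6.3632 and -6.2032 rad or value of joint wheel between -0.08 and 0.08 rad or value of joint wheel between 6.2032 and 6.3632 rad or value of joint wheel between 12.4864 and 12.6464 rad) and value of joint zero_button above 0.0045 m), for 0.02 s.
At the end, for the whole second after the job is handed in: The red mark is within 0.08 rad (6 mm at the tread) of the top, the wheel is at rest, the zero button has been pressed beyond 4.5 mm and is up again (less than 1.5 mm down) ((value of joint wheel between -6.3632 and -6.2032 rad or value of joint wheel between -0.08 and 0.08 rad or value of joint wheel between 6.2032 and 6.3632 rad or value of joint wheel between 12.4864 and 12.6464 rad) and velocity of joint wheel between -0.05 and 0.05 rad/s and value of joint zero_button below 0.0015 m); the robot touches nothing.
It fails at once if the wheel is loaded with more than 15 N (contact force between anything else and wheel above 15 N).
It fails at once if the zero button is pressed (beyond 3 mm) while the mark is not at the top (value of joint zero_button above 0.003 m and not (value of joint wheel between -6.3832 and -6.1832 rad or value of joint wheel between -0.1 and 0.1 rad or value of joint wheel between 6.1832 and 6.3832 rad or value of joint wheel between 12.4664 and 12.6664 rad)).
It fails at once if a bystander is moved by more than 30 mm (distance of any of tester, mug, screwdriver, wrench, spare_tyre, spray, spool from where it was at the start of the episode above 0.03 m).
It also fails if it takes over 64 s, if anything falls off the work surface, if the arm or the gripper's body presses on something with over 40 N, if the wrist force passes 120 N, or if a joint passes its speed limit or range.

## Robot

A 7-joint arm with a two-finger parallel gripper is mounted at the origin on the work surface. World frame = base frame: x ahead of the robot, y to its left, z up, the work surface at z = 0. Lengths are in m, angles in rad, forces in N, time in s.
With the tool pointing down it reaches from about 0.425 to 0.925 m from the base axis. Payload 6.8 kg.
Tool frame: the origin (TCP) lies between the finger pads; the fingertips stand 22 mm ahead of it and the grasp point (between the pads) lies 3 mm ahead of it (bot.tip_reach is the distance from the TCP to the fingertips, in m); z points along the fingers, x is the direction in which the jaws open and shut, and the axes are right-handed (so a half turn about z gives the same grasp; the last joint's range is limited). The gripper opens to 85 mm and grips with 20 to 120 N. Pads are 22 mm wide; open, the fingers measure 114 mm over their backs; the gripper's body (76 mm by 85 mm) begins 54 mm behind the grasp point. The pads swing forward as they close: fully open they stand 13 mm farther back than shut.
Start: joints at [1.023, 0.477, 0.022, 1.555, -0.011, 1.109, -0.083], TCP at [0.287, -0.611, 0.253] pointing down, gripper open.
Joint ranges: [-2.96, 2.96], [-0.34, 2.1], [-1.41, 1.46], [0.24, 2.44], [-1.37, 4.51], [0.17, 1.92], [-2.96, 2.96]. Speed limits (rad/s): [2.39, 2.39, 3.14, 3.14, 3.14, 3.14, 3.14].

## Interface

Orientations are given as a unit quaternion [w, x, y, z].
In Python, from station import bot gives the robot as it stands.
- The arm moves only by the tool step_arm, never from a script. Its argument "targets" is a list of rows, each a list of 5 numbers: the shift along the tool's x, y, z in mm, then the turn about the tool's z in degrees, then the closure, from 0 (fully open) to 1 (shut). In form: [[dx, dy, dz, spin, jaw], ...]. A call has 1 to 20 rows; each row is the pose to reach, as a shift and turn from the pose commanded when the call began, along the tool's axes at that moment; what a row does not reach only later rows make up. A row lasts 1/12 s, in which the tool goes at most 41.7 mm and 7.16 degrees, less where a joint would pass 70% of its speed; a pose out of reach is approached as far as the arm can. A call with a gripper value outside its range is refused whole. The fingers move at their own pace and stop on an object; "newtons" is the grip in N (left out, the last holds). Time passes only in rows, so rows that repeat a pose let the fingers close. It gives the time, the measured TCP pose, the force and the opening at its end, in the units of the state.
- bot.get_obs(): the state, without advancing time (a new reading comes with each control period).
- bot.read_camera(name): name is "scene" or "side" or "wrist"; returns a dict with "frame" (480x640x3 uint8, red, green, blue), "z_map" (480x640 float32, m along the optical axis (not along the pixel's ray), 0 where there is no reading), "fov_y" (degrees; the focal length in pixels is half the picture's height over the tangent of half this angle, whatever the lens; pixels are square), "cx", "cy" (the principal point, pixels), "distortion" ([k1, k2, p1, p2, k3] as OpenCV has them; the pictures are not rectified), "R" (3x3) and "t" (3): a world point X has camera coordinates R X + t. Camera axes: x right, y down, z forward; pixel columns grow to the right and rows downward; lengths in m; the calibration is good to about 2 mm. A picture is of the moment at which its call begins.
- bot.hand_in(): hands the job in, once; it reports no verdict.
The state is a dict: "t": time; "q": joint angles; "joint_vel": joint speeds; "joint_torque": joint torques, N m; "eef_pos": TCP position; "tool_rot": TCP orientation; "contact_force": force on the tool from outside, world axes, zero at the start; "torque": the same for the moment, N m; "gripper_width": opening from 0.0 (shut) to 1.0 (fully open).
Only numpy, scipy, OpenCV 4.12 (cv2) and the standard library are available. Lean on these libraries where they do the work, as an engineer would, in place of code of your own. Each camera call takes 0.05 s, during which the arm holds its last target.

## Working session

There is one attempt and no reset: what is moved stays moved. The work goes in short steps, Python scripts to look and compute and a tool call to move; the robot and the scene stay as the last step left them, time stands still between calls to the robot, and variables do not carry over. Pictures are saved under pics/ and viewed, and the job is handed in when it is done.

Besides the shell and the picture viewer there is one more tool, called after ">>>" by a JSON object that holds its "fn" and its "kwargs". step_arm: Moves the arm, as the interface text tells. Its arguments: {"type":"object","properties":{"targets":{"type":"array"},"newtons":{"type":"number"}},"required":["targets"]}

```bash
ls; mkdir -p pics; cat > h.py <<'E'
import numpy as np, cv2
from station import bot
def shot(name,fn):
    c=bot.read_camera(name); cv2.imwrite('pics/'+fn,cv2.cvtColor(c['frame'],cv2.COLOR_RGB2BGR)); np.savez('pics/'+fn[:-4]+'.npz',**{k:c[k] for k in c}); return c
def K(c):
    f=240/np.tan(np.radians(c['fov_y'])/2); return np.array([[f,0,c['cx']],[0,f,c['cy']],[0,0,1]])
def ray(c,uv):
    n=cv2.undistortPoints(np.array(uv,float).reshape(-1,1,2),K(c),np.array(c['distortion'],float)).reshape(-1,2)
    R=np.array(c['R']);t=np.array(c['t']); d=np.c_[n,np.ones(len(n))]@R; return -R.T@t,d
def onplane(c,uv,z):
    o,d=ray(c,uv); return o+d*((z-o[2])/d[:,2])[:,None]
def depthpt(c,uv):
    o,d=ray(c,uv); z=np.array([c['z_map'][int(round(v)),int(round(u))] for u,v in uv]); return o+d*z[:,None]
def proj(c,X):
    return cv2.projectPoints(np.array(X,float).reshape(-1,1,3),cv2.Rodrigues(np.array(c['R'],float))[0],np.array(c['t'],float),K(c),np.array(c['distortion'],float))[0].reshape(-1,2)
E
python3 - <<'E'
from h import *
for n in ['scene','side','wrist']:
    c=shot(n,n+'0.png'); o,d=ray(c,[[320,240]]); print(n,c['fov_y'],o.round(3),d.round(3),c['distortion'])
o=bot.get_obs(); print({k:np.round(o[k],3) for k in o},bot.tip_reach)
E
```

```text
pics
scene 54.26067604943248 [ 1.418 -0.326  0.832] [[-0.736  0.302 -0.606]] [-0.09027385  0.          0.          0.          0.        ]
side 46.88379089562175 [-0.297  0.849  0.953] [[ 0.585 -0.589 -0.558]] [-0.16297427  0.          0.          0.          0.        ]
wrist 64.29014058123731 [ 0.359 -0.577  0.373] [[-0.281 -0.135 -0.95 ]] [-0.02704391  0.          0.          0.          0.        ]
{'t': np.float64(0.15), 'q': array([ 1.023,  0.478,  0.022,  1.556, -0.012,  1.109, -0.083]), 'joint_vel': array([ 0.   , -0.003,  0.001, -0.003, -0.002, -0.   ,  0.   ]), 'joint_torque': array([ 3.0000e-03, -5.9693e+01,  1.6100e+00, -2.8149e+01,  1.3000e-02,
        6.0000e-03, -0.0000e+00]), 'eef_pos': array([ 0.287, -0.61 ,  0.253]), 'tool_rot': array([-0.   ,  0.844, -0.536, -0.001]), 'contact_force': array([0.459, 1.126, 0.097]), 'torque': array([-0.025, -0.02 , -0.038]), 'gripper_width': np.float64(0.999)} 0.022
```

View pics/scene0.png

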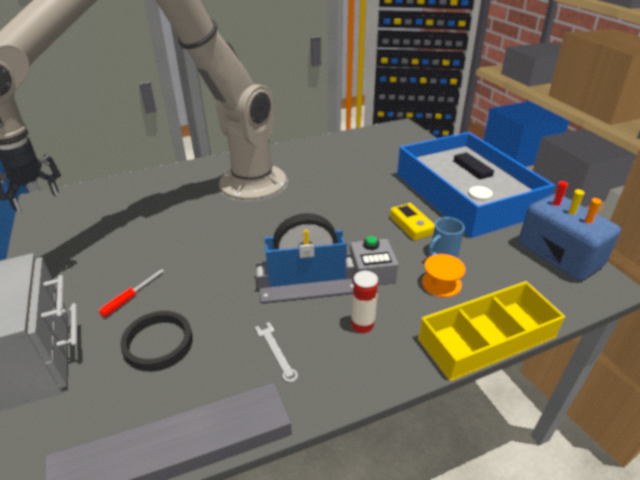

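View pics/side0.png

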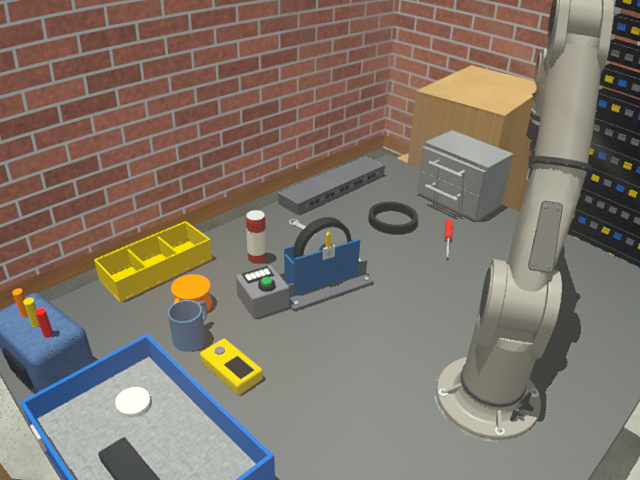

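View pics/wrist0.png

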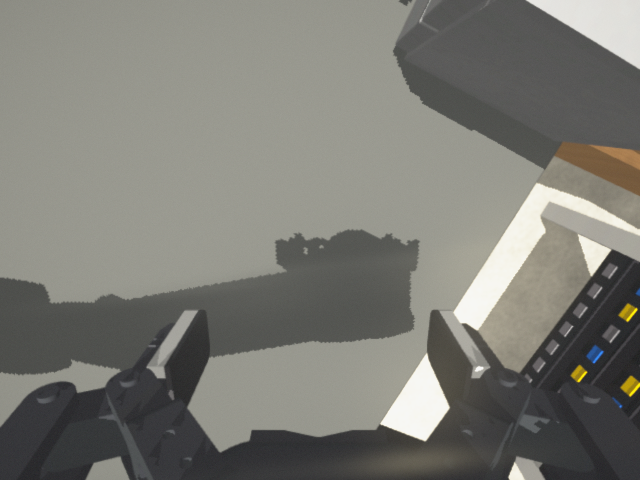

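The scene view shows the machine at (305,262), its near pointer at (306,235), and the green button at (372,241). The side view shows the other pointer at (328,240) and the button at (267,283). Next I'll measure these.

```bash
cat >> h.py <<'E'
def load(fn): return dict(np.load('pics/'+fn+'.npz'))
def blobs(c,lo,hi,amin=8):
    h=cv2.cvtColor(c['frame'],cv2.COLOR_RGB2HSV); m=cv2.inRange(h,np.array(lo),np.array(hi)); n,l,s,ce=cv2.connectedComponentsWithStats(m)
    return m,[(s[i],ce[i].round(1)) for i in range(1,n) if s[i][4]>=amin]
E
python3 - <<'E'
from h import *
for n in ['scene0','side0']:
    c=load(n)
    m,b=blobs(c,(45,100,60),(75,255,255)); print(n,'green',b)
    for s,ce in b: print(onplane(c,[ce],.092).round(4), depthpt(c,[ce]).round(4))
    m,b=blobs(c,(18,120,100),(35,255,255)); print('yellow',b)
    for s,ce in b:
        if s[4]<150: 
            ys,xs=np.where(m[s[1]:s[1]+s[3],s[0]:s[0]+s[2]]); print('tip',xs[ys==0]+s[0],s[1], onplane(c,[[ (xs[ys==0]+s[0]).mean(),s[1]-.5]],.18).round(4),depthpt(c,[[(xs[ys==0]+s[0]).mean(),s[1]+3]]).round(4))
    m,b=blobs(c,(100,120,40),(115,255,255),300); print('blue',b)
E
```

```text
scene0 green [(array([366, 236,  12,  10,  93], dtype=int32), array([371.2, 240.5]))]
[[0.5736 0.1636 0.092 ]] [[0.5728 0.1641 0.0913]]
yellow [(array([356,   0,  10, 128, 673], dtype=int32), array([360.4,  60.5])), (array([385,   0,   7,   3,  18], dtype=int32), array([387.8,   0.9])), (array([417,   0,   7,   4,  25], dtype=int32), array([420.1,   1.4])), (array([450,   0,   8,   5,  33], dtype=int32), array([453.6,   1.9])), (array([394,  18,   7,   6,  38], dtype=int32), array([397. ,  20.5])), (array([426,  20,   7,   5,  32], dtype=int32), array([429.1,  21.9])), (array([459,  21,   6,   5,  30], dtype=int32), array([461.5,  23. ])), (array([381,  57,   7,   6,  34], dtype=int32), array([384. ,  59.8])), (array([412,  59,   6,   5,  28], dtype=int32), array([414.7,  61. ])), (array([443,  60,   6,   5,  29], dtype=int32), array([445.4,  62.1])), (array([390,  77,   6,   5,  27], dtype=int32), array([392.6,  78.9])), (array([420,  77,   6,   6,  30], dtype=int32), array([422.7,  79.8])), (array([450,  79,   7,   5,  32], dtype=int32), array([453.1,  80.9])), (array([564, 102,   
[... 5146 characters left out ...]
]]
tip [593 594] 174 [[ 0.1922 -0.9234  0.18  ]] [[ 0.2906 -1.2947  0.004 ]]
tip [629 630 631 632 633] 190 [[ 0.0567 -0.9178  0.18  ]] [[ 1.2790e-01 -1.2954e+00  1.1000e-03]]
tip [603 604 605] 227 [[ 0.0319 -0.6102  0.18  ]] [[ 0.1834 -1.3036 -0.2021]]
tip [327 328] 232 [[ 0.5268 -0.0072  0.18  ]] [[0.5186 0.0007 0.1768]]
tip [639] 243 [[-0.0742 -0.6096  0.18  ]] [[ 0.0262 -1.2993 -0.1998]]
tip [16 17 18 19 20] 289 [[0.8242 0.6857 0.18  ]] [[0.7746 0.6954 0.2057]]
tip [176 177 178] 299 [[0.5537 0.4235 0.18  ]] [[0.6367 0.3835 0.0946]]
blue [(array([ 284,  238,   76,   56, 2128], dtype=int32), array([322.5, 265.6])), (array([  20,  334,  255,  146, 6752], dtype=int32), array([144.5, 401.4]))]
```

```bash
python3 - <<'E'
from h import *
a=cv2.imread('pics/scene0.png')[200:320,240:420];b=cv2.imread('pics/side0.png')[200:320,220:400]
cv2.imwrite('pics/crop0.png',np.hstack([cv2.resize(i,None,fx=2.2*2,fy=4.4,interpolation=cv2.INTER_CUBIC)[:, :400*2][:,:792] for i in (a,)]))
cv2.imwrite('pics/crop1.png',cv2.resize(b,None,fx=4.4,fy=4.4,interpolation=cv2.INTER_CUBIC))
E
```

>>> {"fn": "step_arm", "kwargs": {"targets": [[0,0,-40,0,1],[0,0,-60,0,1],[-431,-492,-60,40,1],[-431,-492,-60,40,1],[-431,-492,-60,40,1],[-431,-492,-60,40,1],[-431,-492,-60,40,1],[-431,-492,-60,40,1],[-431,-492,-60,40,1],[-431,-492,-60,40,1],[-431,-492,-60,40,1],[-431,-492,-60,40,1],[-431,-492,-60,40,1],[-431,-492,-60,40,1],[-431,-492,-60,40,1],[-431,-492,-60,40,1],[-431,-492,-60,40,1],[-431,-492,-60,40,1],[-431,-492,-60,40,1],[-431,-492,-60,40,1]], "newtons": 20}}

```text
t: 1.82
eef_pos: [0.5493, -0.0089, 0.3129]
tool_rot: [-0.0, -0.612, 0.791, 0.0]
contact_force: [-0.3, -2.0, 0.3]
gripper_width: -0.001
```

```bash
cat >> h.py <<'E'
from scipy.spatial.transform import Rotation as Ro
def st():
    o=bot.get_obs(); R=Ro.from_quat(np.r_[o['tool_rot'][1:],o['tool_rot'][0]]).as_matrix()
    print('t',round(float(o['t']),2),'tcp',np.round(o['eef_pos'],4),'F',np.round(o['contact_force'],2),'w',round(float(o['gripper_width']),2),'tx',R[:,0].round(3),'ty',R[:,1].round(3),'vmax',round(float(np.abs(o['joint_vel']).max()),3)); return o,R
E
python3 - <<'E'
from h import *
c=shot('wrist','w1.png'); st()
E
```

```text
t 1.87 tcp [ 0.5489 -0.0112  0.3129] F [ 0.09 -0.2  -0.37] w -0.0 tx [-0.254 -0.967  0.001] ty [-0.967  0.254  0.001] vmax 0.035
```

View pics/w1.png

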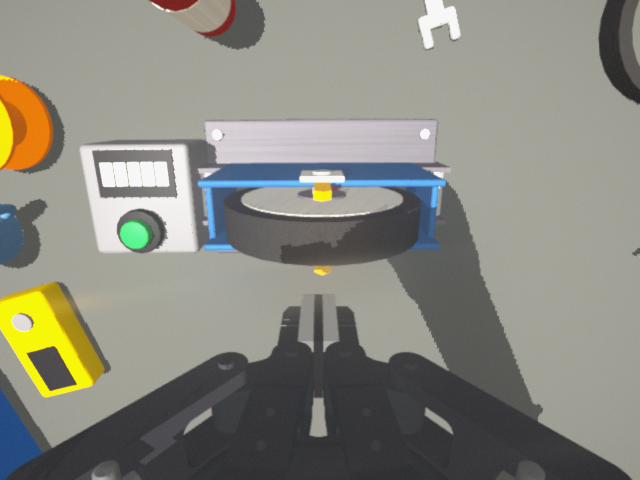

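The wrist view looks square to the machine. The pointers are at (322,193) and (322,270), the button is at (135,234), and the tyre is between the pointers. I'll refine the pose and get a rough tread height from depth.

```bash
python3 - <<'E'
from h import *
c=load('w1')
m,b=blobs(c,(45,100,60),(75,255,255)); 
for s,ce in b: print('green',s,onplane(c,[ce],.092).round(4), depthpt(c,[ce]).round(4))
m,b=blobs(c,(18,120,100),(35,255,255))
for s,ce in b:
    if s[4]<1500 and 250<ce[0]<400: print('y',s,ce,depthpt(c,[ce]).round(4))
# wall edges +x side top z=.13 : blue rows
h=cv2.cvtColor(c['frame'],cv2.COLOR_RGB2HSV); bm=cv2.inRange(h,np.array((100,120,40)),np.array((115,255,255)))
for u in (215,240,400,430): 
    r=np.where(bm[150:260,u])[0]+150; print(u,r.min(),r.max(),onplane(c,[[u,r.max()],[u,r.min()]],.13).round(4).tolist())
# all depth points in wheel region
us,vs=np.meshgrid(np.arange(225,420),np.arange(180,265)); P=depthpt(c,np.c_[us.ravel(),vs.ravel()])
a=np.radians(-14.8); R=np.array([[np.cos(a),-np.sin(a)],[np.sin(a),np.cos(a)]]); L=(P[:,:2]-[.549,-.0115])@R
k=(abs(L[:,0])<13)&(abs(L[:,1])<90)&(P[:,2]>.14)
y,z=L[k,1],P[k,2]; print(k.sum(),z.max(),np.percentile(z,98))
A=np.c_[2*y,2*z,np.ones_like(y)]; s=np.linalg.lstsq(A,y*y+z*z,rcond=None)[0]; print('circle yc',s[0],'zc',s[1],'r',np.sqrt(s[2]+s[0]**2+s[1]**2))
for x0 in range(-24,25,3):
    q=(abs(L[:,0]-x0)<1.5)if 0 else (abs(L[:,0]-x0/1000)<.0015)&(abs(L[:,1])<.015)
    if q.sum(): print(x0,P[q,2].max().round(4),q.sum())
E
```

```text
green [120 219  32  30 734] [[0.5665 0.1647 0.092 ]] [[0.5664 0.1651 0.0914]]
y [313 183  19  18 299] [322.2 191.6] [[ 0.5776 -0.019   0.1792]]
y [314 266  16   9 121] [321.8 269.5] [[ 0.5231 -0.0047  0.1798]]
215 180 249 [[0.5436, 0.0827, 0.13], [0.5988, 0.0633, 0.13]]
240 166 186 [[0.5892, 0.0455, 0.13], [0.6043, 0.0406, 0.13]]
400 164 186 [[0.557, -0.0784, 0.13], [0.5742, -0.0817, 0.13]]
430 173 248 [[0.4989, -0.0931, 0.13], [0.5613, -0.1035, 0.13]]
11725 0.4331527638795927 0.2014006995381992
circle yc 0.0002887624017904415 zc 0.24034074223957652 r 0.07129599889824711
-15 0.2024 76
-12 0.2029 189
-9 0.2022 198
-6 0.2026 203
-3 0.2023 199
0 0.2022 199
3 0.2026 210
6 0.2021 210
9 0.2027 214
12 0.2024 206
15 0.202 1084
18 0.1403 174
21 0.1239 4
24 0.1808 88
```

The pose agrees across views: machine centre (0.550, -0.012), yaw -14.7°. Depth puts the tread top at about 0.2024, within ±2 mm. Next I'll find it by touch.

>>> {"fn": "step_arm", "kwargs": {"targets": [[0,-1,0,0,1],[0,-1,35,0,1],[0,-1,65,0,1],[0,-1,80,0,1],[0,-1,84,0,1],[0,-1,86,0,1],[0,-1,86,0,1],[0,-1,86,0,1]]}}

```text
t: 2.53
eef_pos: [0.5509, -0.0122, 0.2287]
tool_rot: [0.001, -0.61, 0.793, -0.001]
contact_force: [-0.2, 0.5, 0.1]
gripper_width: -0.003
```

```bash
python3 - <<'E'
from h import *
st()
E
```

```text
t 2.53 tcp [ 0.5509 -0.0122  0.2287] F [-0.15  0.51  0.12] w -0.0 tx [-0.256 -0.967 -0.   ] ty [-0.967  0.256 -0.002] vmax 0.004
```

>>> {"fn": "step_arm", "kwargs": {"targets": [[0,0,1,0,1],[0,0,2,0,1],[0,0,2,0,1],[0,0,2,0,1]]}}

```text
t: 2.87
eef_pos: [0.5502, -0.0116, 0.2256]
tool_rot: [0.0, -0.61, 0.792, -0.0]
contact_force: [-0.2, -0.3, -0.2]
gripper_width: 0.001
```

>>> {"fn": "step_arm", "kwargs": {"targets": [[0,0,1,0,1],[0,0,1,0,1],[0,0,1,0,1]]}}

```text
t: 3.12
eef_pos: [0.55, -0.0116, 0.2242]
tool_rot: [-0.0, -0.61, 0.792, 0.0]
contact_force: [1.0, 0.1, 0.4]
gripper_width: -0.002
```

>>> {"fn": "step_arm", "kwargs": {"targets": [[0,0,1,0,1],[0,0,1,0,1],[0,0,1,0,1]]}}

```text
t: 3.37
eef_pos: [0.5502, -0.0115, 0.2234]
tool_rot: [0.0, -0.61, 0.792, -0.0]
contact_force: [-0.2, -0.2, 1.0]
gripper_width: 0.001
```

>>> {"fn": "step_arm", "kwargs": {"targets": [[0,0,1,0,1],[0,0,1,0,1],[0,0,1,0,1]]}}

```text
t: 3.62
eef_pos: [0.5503, -0.0116, 0.2226]
tool_rot: [0.0, -0.61, 0.792, -0.0]
contact_force: [0.0, -0.0, 3.4]
gripper_width: 0.001
```

Contact is at TCP z of about 0.2227, and force rises by about 3 N per mm. I'll try a rub towards machine +y.

>>> {"fn": "step_arm", "kwargs": {"targets": [[0,0,0.6,0,1],[-5,0,0.6,0,1],[-10,0,0.8,0,1],[-15,0,1.2,0,1],[-20,0,1.7,0,1],[-20,0,1.7,0,1]]}}

```text
t: 4.12
eef_pos: [0.5555, 0.0091, 0.2208]
tool_rot: [0.001, -0.611, 0.792, 0.0]
contact_force: [-1.0, 1.4, 4.3]
gripper_width: -0.001
```

```bash
python3 - <<'E'
from h import *
st();c=shot('wrist','w2.png')
E
```

```text
t 4.12 tcp [0.5555 0.0091 0.2208] F [-1.04  1.41  4.34] w -0.0 tx [-0.254 -0.967 -0.001] ty [-0.967  0.254 -0.   ] vmax 0.017
```

View pics/w2.png

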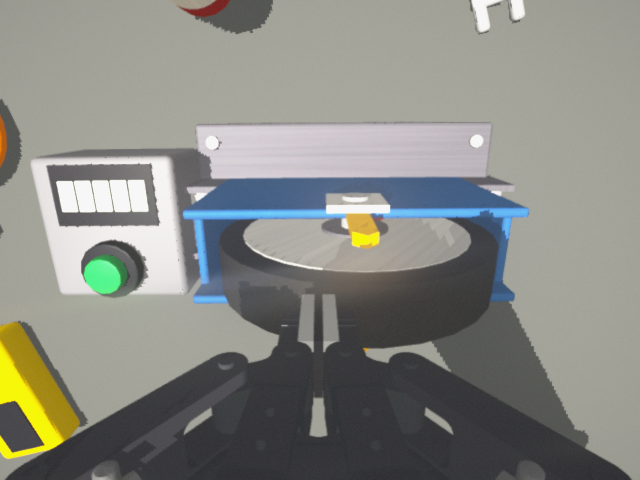

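>>> {"fn": "step_arm", "kwargs": {"targets": [[0,0,-6,0,1],[30,0,-6,0,1],[45,0,-6,0,1],[45,0,-3,0,1],[45,0,-1,0,1],[45,0,0.6,0,1],[40,0,0,0,1],[34,0,-0.6,0,1],[28,0,-1,0,1],[22,0,-1.1,0,1],[16,0,-1.1,0,1],[10,0,-0.9,0,1],[5,0,-0.5,0,1],[0,0,0,0,1],[-5,0,0.6,0,1],[-5,0,0.6,0,1]]}}

```text
t: 5.5
eef_pos: [0.5566, 0.0145, 0.2198]
tool_rot: [0.0, -0.611, 0.792, 0.0]
contact_force: [-0.9, 2.4, 3.9]
gripper_width: -0.002
```

```bash
python3 - <<'E'
from h import *
st();c=shot('wrist','w3.png')
E
```

```text
t 5.5 tcp [0.5566 0.0145 0.2198] F [-0.91  2.41  3.89] w -0.0 tx [-0.253 -0.967 -0.001] ty [-0.967  0.253  0.   ] vmax 0.016
```

View pics/w3.png

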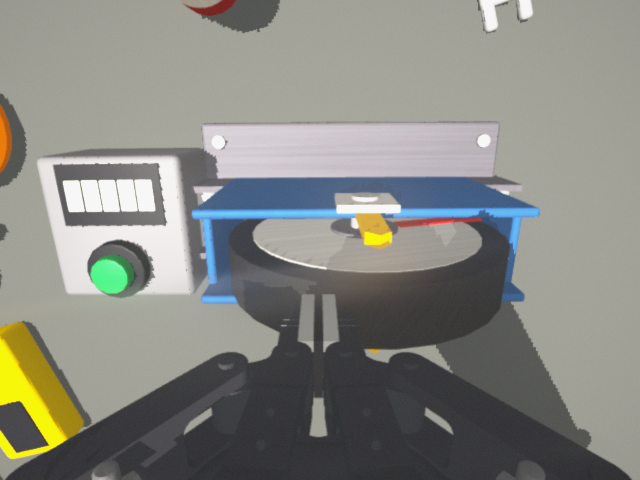

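The red mark is now visible on the +x face at about (440,222), nearly horizontal on the -y side, so it rises as I rub to +y. One more full stroke, then I'll measure the angle.

>>> {"fn": "step_arm", "kwargs": {"targets": [[0,0,-6,0,1],[30,0,-6,0,1],[50,0,-6,0,1],[50,0,-3,0,1],[50,0,-1.5,0,1],[50,0,0,0,1],[45,0,-0.6,0,1],[39,0,-1.2,0,1],[33,0,-1.6,0,1],[27,0,-1.7,0,1],[21,0,-1.7,0,1],[15,0,-1.5,0,1],[10,0,-1.1,0,1],[5,0,-0.6,0,1],[0,0,0,0,1],[0,0,0,0,1]]}}

```text
t: 6.88
eef_pos: [0.5567, 0.0145, 0.2198]
tool_rot: [0.0, -0.611, 0.792, 0.0]
contact_force: [-0.6, 2.1, 2.5]
gripper_width: -0.003
```

```bash
cat >> h.py <<'E'
def ang(c,C=(0.5503,-0.0118),yaw=-14.7,zc=0.1222,r=0.08):
    """red on +x face plane: angle from vertical, + toward machine -y"""
    h=cv2.cvtColor(c['frame'],cv2.COLOR_RGB2HSV); m=cv2.inRange(h,np.array((0,130,70)),np.array((8,255,255)))|cv2.inRange(h,np.array((172,130,70)),np.array((179,255,255)))
    vs,us=np.where(m); o,d=ray(c,np.c_[us,vs]); a=np.radians(yaw); ex=np.array([np.cos(a),np.sin(a),0]); ey=np.array([-np.sin(a),np.cos(a),0]); P0=np.array([*C,zc])
    def face(x): 
        X=o+d*((x-(o-P0)@ex)/(d@ex))[:,None]; return (X-P0)@ey,X[:,2]-zc
    y,z=face(0.015); rr=np.hypot(y,z); k=(rr<.078)&(rr>.02)
    print('face px',k.sum())
    if k.sum()>5:
        cy,cz=y[k].mean(),z[k].mean(); print('ang mean',np.arctan2(-cy,cz).round(4))
        l=cv2.fitLine(np.c_[y[k],z[k]].astype(np.float32),cv2.DIST_L2,0,.01,.01).ravel(); 
        s=np.sign(l[1]) or 1; print('line dir ang',np.arctan2(-l[0]*s,l[1]*s).round(4),'thru',l[2:].round(4))
    # tread: intersect with cylinder
    oo=o-P0; A=(d@ey)**2+d[:,2]**2; B=(oo@ey)*(d@ey)+oo[2]*d[:,2]; D=B*B-A*((oo@ey)**2+oo[2]**2-r*r)
    q=D>0; s=(-B[q]-np.sqrt(D[q]))/A[q]; X=oo+d[q]*s[:,None]; x=X@ex; k=abs(x)<.0145; print('tread px',k.sum())
    if k.sum()>5:
        th=np.arctan2(-(X@ey)[k],X[k,2]); print('tread ang med',np.median(th).round(4),'mid',((th.min()+th.max())/2).round(4),'range',th.min().round(3),th.max().round(3))
E
python3 - <<'E'
from h import *
st();c=shot('wrist','w4.png');ang(c)
E
```

```text
t 6.88 tcp [0.5567 0.0145 0.2198] F [-0.6   2.09  2.5 ] w -0.0 tx [-0.253 -0.967 -0.001] ty [-0.967  0.253  0.   ] vmax 0.018
face px 664
ang mean 1.1917
line dir ang 1.1983 thru [-0.0494  0.0197]
tread px 95
tread ang med 0.9484 mid 0.9558 range 0.907 1.005
```

View pics/w4.png

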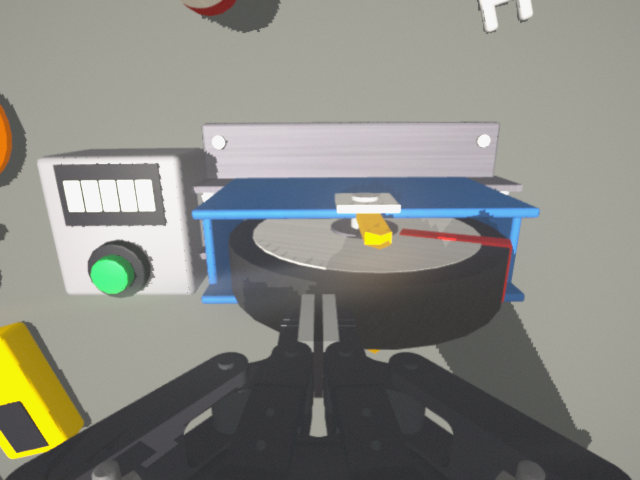

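```bash
python3 - <<'E'
from h import *
ang(load('w3'))
E
```

```text
face px 332
ang mean 1.847
line dir ang -1.3324 thru [-0.0462 -0.0131]
tread px 0
```

>>> {"fn": "step_arm", "kwargs": {"targets": [[0,0,-6,0,1],[30,0,-6,0,1],[50,0,-6,0,1],[50,0,-3,0,1],[50,0,-1.5,0,1],[50,0,0,0,1],[45,0,-0.6,0,1],[39,0,-1.2,0,1],[33,0,-1.6,0,1],[27,0,-1.7,0,1],[21,0,-1.7,0,1],[15,0,-1.5,0,1],[10,0,-1.1,0,1],[5,0,-0.6,0,1],[0,0,0,0,1],[0,0,0,0,1]]}}

```text
t: 8.27
eef_pos: [0.5566, 0.0146, 0.2198]
tool_rot: [0.0, -0.611, 0.792, 0.0]
contact_force: [-1.0, 2.3, 3.9]
gripper_width: -0.005
```

```bash
python3 - <<'E'
from h import *
st();c=shot('wrist','w5.png');ang(c)
E
```

```text
t 8.27 tcp [0.5566 0.0146 0.2198] F [-0.98  2.26  3.87] w -0.0 tx [-0.253 -0.967 -0.001] ty [-0.967  0.253  0.   ] vmax 0.018
face px 661
ang mean 0.5146
line dir ang 0.493 thru [-0.0286  0.0506]
tread px 1026
tread ang med 0.5047 mid 0.507 range 0.431 0.583
```

View pics/w5.png

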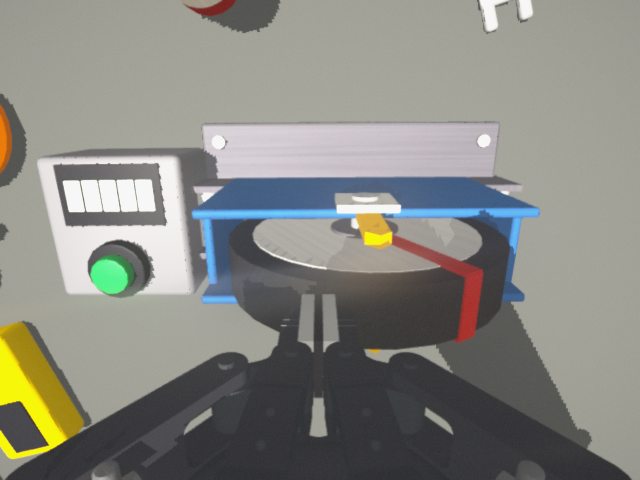

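The mark reads 0.505 rad on both face and tread. Strokes turn about 0.0134 rad per mm, so 37 mm is left.

>>> {"fn": "step_arm", "kwargs": {"targets": [[0,0,-6,0,1],[30,0,-6,0,1],[50,0,-6,0,1],[50,0,-3,0,1],[50,0,-1.5,0,1],[50,0,0,0,1],[45,0,-0.6,0,1],[39,0,-1.2,0,1],[33,0,-1.6,0,1],[27,0,-1.7,0,1],[21,0,-1.7,0,1],[15,0,-1.5,0,1],[13,0,-1.4,0,1],[13,0,-1.4,0,1],[13,0,-6,0,1],[13,0,-25,0,1],[28,0,-50,0,1],[28,0,-70,0,1],[28,0,-70,0,1]]}}

```text
t: 9.9
eef_pos: [0.5511, -0.0156, 0.294]
tool_rot: [0.002, -0.609, 0.793, -0.002]
contact_force: [0.2, 0.7, 0.5]
gripper_width: -0.0
```

```bash
python3 - <<'E'
from h import *
st();c=shot('wrist','w6.png');ang(c)
m,b=blobs(c,(18,120,100),(35,255,255))
for s,ce in b:
    if 250<ce[0]<400: print('y',s,ce)
E
```

```text
t 9.9 tcp [ 0.5511 -0.0156  0.294 ] F [0.16 0.7  0.54] w -0.0 tx [-0.258 -0.966 -0.001] ty [-0.966  0.258 -0.006] vmax 0.064
face px 273
ang mean 0.019
line dir ang 0.0182 thru [-0.0011  0.0561]
tread px 796
tread ang med 0.019 mid 0.0191 range -0.048 0.086
y [303 193  20  22 376] [312.8 203.3]
y [305 283  19   9  78] [312.8 288. ]
```

View pics/w6.png

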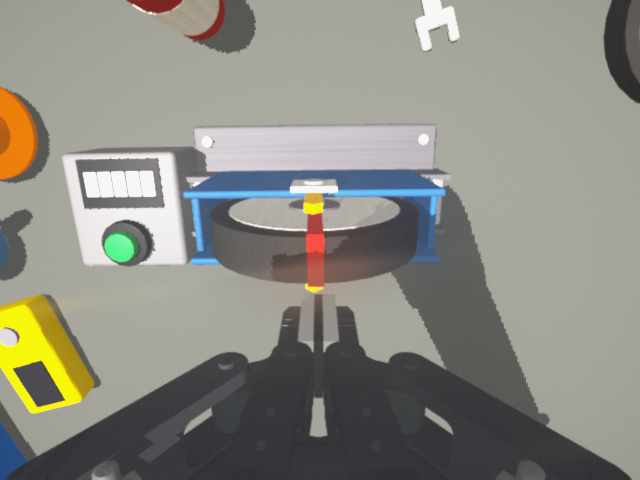

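The red stripe (col 315) lies between the two pointer tips (col 313), at about 0.019 rad. I'll take a settled re-check against the pointers, plus the scene view.

```bash
python3 - <<'E'
from h import *
c=shot('wrist','w7.png');st();ang(c)
m,b=blobs(c,(18,120,100),(35,255,255)); a=np.radians(-14.7); ey=np.array([-np.sin(a),np.cos(a)])
for s,ce in b:
    if 250<ce[0]<400: print('y',s,ce,((depthpt(c,[ce])[0,:2]-[.5503,-.0118])@ey).round(4))
m,b=blobs(c,(45,100,60),(75,255,255)); 
for s,ce in b: print('green',s,onplane(c,[ce],.092).round(4))
c=shot('scene','s2.png'); ang(c); s=cv2.imread('pics/s2.png')[190:310,240:420]; cv2.imwrite('pics/s2c.png',cv2.resize(s,None,fx=4,fy=4,interpolation=cv2.INTER_CUBIC))
E
```

```text
t 10.0 tcp [ 0.5494 -0.0148  0.2903] F [ 0.23 -0.3  -0.72] w -0.0 tx [-0.256 -0.967 -0.   ] ty [-0.967  0.256 -0.001] vmax 0.032
face px 285
ang mean 0.0177
line dir ang 0.0081 thru [-0.001   0.0565]
tread px 800
tread ang med 0.0167 mid 0.017 range -0.048 0.082
y [303 192  21  22 386] [313.2 202.3] -0.0001
y [306 283  18   9  76] [313.1 287.8] 0.0004
green [103 230  35  32 829] [[0.5666 0.1643 0.092 ]]
face px 30
ang mean 0.0102
line dir ang -0.0455 thru [-0.0007  0.0692]
tread px 39
tread ang med 0.0087 mid 0.0172 range -0.079 0.114
```

View pics/s2c.png

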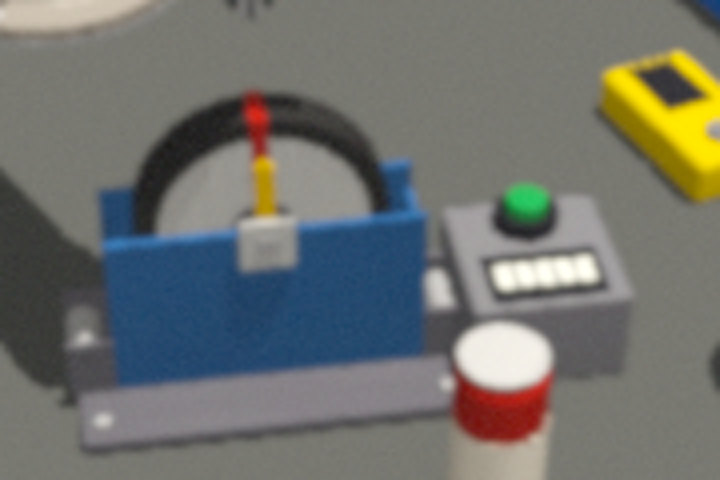

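The mark holds at about 0.017 rad (1.4 mm) in the wrist view, and the scene view agrees. Before lowering onto the button I'll check spray can clearance.

```bash
python3 - <<'E'
from h import *
c=load('side0'); P=onplane(c,[[256,215]],.15)[0]; print(P, depthpt(c,[[256,215]]))
a=np.radians(-14.7); R=np.array([[np.cos(a),-np.sin(a)],[np.sin(a),np.cos(a)]]); print('local',(P[:2]-[.5503,-.0118])@R)
E
```

```text
[0.7499916  0.04951701 0.15      ] [[0.74852644 0.05063522 0.15112302]]
local [0.17759557 0.1099833 ]
```

>>> {"fn": "step_arm", "kwargs": {"targets": [[-40,0,0,0,1],[-80,10,0,0,1],[-120,20,0,0,1],[-160,29,0,0,1],[-179,29,0,0,1],[-179,29,30,0,1],[-179,29,70,0,1],[-179,29,105,0,1],[-179,29,130,0,1],[-179,29,140,0,1],[-179,29,140,0,1],[-179,29,140,0,1]]}}

```text
t: 11.05
eef_pos: [0.5669, 0.1662, 0.1499]
tool_rot: [-0.0, -0.61, 0.792, 0.0]
contact_force: [0.4, 0.9, 0.3]
gripper_width: 0.002
```

```bash
python3 - <<'E'
from h import *
c=shot('wrist','w8.png');st();ang(c)
c=shot('scene','s3.png'); s=cv2.imread('pics/s3.png')[140:310,240:440]; cv2.imwrite('pics/s3c.png',cv2.resize(s,None,fx=3.5,fy=3.5,interpolation=cv2.INTER_CUBIC))
E
```

```text
t 11.1 tcp [0.5677 0.1664 0.1511] F [-0.02 -0.32  0.31] w -0.0 tx [-0.255 -0.967 -0.001] ty [-0.967  0.255 -0.001] vmax 0.022Traceback (most recent call last):
  File "<stdin>", line 2, in <module>
  File "h.py", line 27, in ang
    vs,us=np.where(m); o,d=ray(c,np.c_[us,vs]); a=np.radians(yaw); ex=np.array([np.cos(a),np.sin(a),0]); ey=np.array([-np.sin(a),np.cos(a),0]); P0=np.array([*C,zc])
                           ~~~^^^^^^^^^^^^^^^^
  File "h.py", line 8, in ray
    n=cv2.undistortPoints(np.array(uv,float).reshape(-1,1,2),K(c),np.array(c['distortion'],float)).reshape(-1,2)
      ~~~~~~~~~~~~~~~~~~~^^^^^^^^^^^^^^^^^^^^^^^^^^^^^^^^^^^^^^^^^^^^^^^^^^^^^^^^^^^^^^^^^^^^^^^^^
cv2.error: OpenCV(4.12.0) /io/opencv/modules/calib3d/src/undistort.dispatch.cpp:347: error: (-215:Assertion failed) CV_IS_MAT(_src) && CV_IS_MAT(_dst) && (_src->rows == 1 || _src->cols == 1) && (_dst->rows == 1 || _dst->cols == 1) && _src->cols + _src->rows - 1 == _dst->rows + _dst->cols - 1 && (CV_MAT_TYPE(_src->type) == CV_32FC2 || CV_MAT_TYPE(_src->type) == CV_64FC2) && (CV_MAT_TYPE(_dst->type) == CV_32FC2 || CV_MAT_TYPE(_dst->type) == CV_64FC2) in function 'cvUndistortPointsInternal'
```

View pics/w8.png

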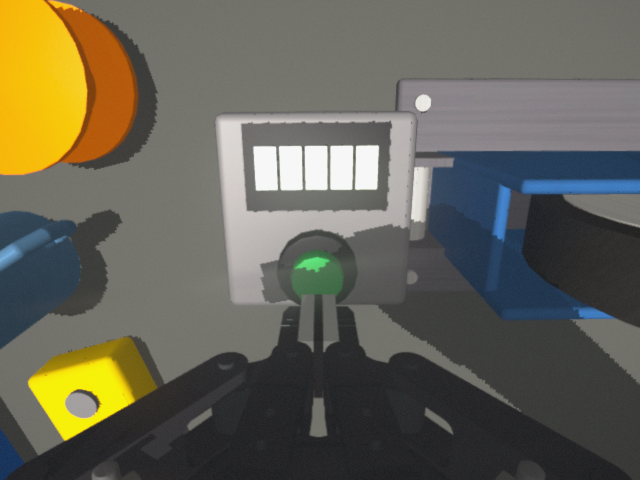

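The fingertips are lined up over the green button at about (318,275), and the mug and spray can are clear. I'll press now.

>>> {"fn": "step_arm", "kwargs": {"targets": [[0,0,20,0,1],[0,0,32,0,1],[0,0,36,0,1],[0,0,39,0,1],[0,0,41,0,1],[0,0,42,0,1],[0,0,42,0,1]]}}

```text
t: 11.68
eef_pos: [0.5669, 0.1658, 0.1085]
tool_rot: [-0.0, -0.61, 0.792, -0.0]
contact_force: [-3.2, -1.4, 4.9]
gripper_width: -0.001
```

```bash
python3 - <<'E'
from h import *
st();c=shot('wrist','w9.png')
c=shot('scene','s3.png'); ang(c); s=cv2.imread('pics/s3.png')[140:310,240:440]; cv2.imwrite('pics/s3c.png',cv2.resize(s,None,fx=3.5,fy=3.5,interpolation=cv2.INTER_CUBIC))
E
```

```text
t 11.68 tcp [0.5669 0.1658 0.1085] F [-3.22 -1.41  4.95] w -0.0 tx [-0.256 -0.967  0.   ] ty [-0.967  0.256  0.   ] vmax 0.003
face px 30
ang mean 0.0102
line dir ang -0.0455 thru [-0.0007  0.0692]
tread px 44
tread ang med 0.0116 mid 0.0145 range -0.079 0.108
```

View pics/s3c.png

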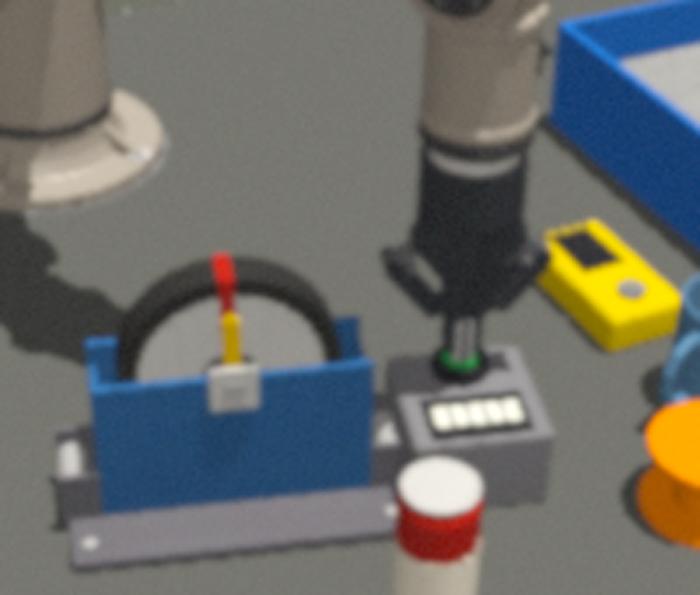

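Force is 5 N, about full travel. I'll push 2 mm more to reach the stop for certain.

>>> {"fn": "step_arm", "kwargs": {"targets": [[0,0,1,0,1],[0,0,2,0,1],[0,0,2,0,1]]}}

```text
t: 12.03
eef_pos: [0.5672, 0.166, 0.1079]
tool_rot: [0.0, -0.61, 0.792, -0.0]
contact_force: [-6.9, -3.1, 18.1]
gripper_width: -0.001
```

The force jumped to 18 N and the TCP stopped at 0.1079, so the button is on its stop. I'll release it and retreat.

>>> {"fn": "step_arm", "kwargs": {"targets": [[0,0,-5,0,1],[0,0,-20,0,1],[0,0,-55,0,1],[0,0,-95,0,1],[0,0,-135,0,1],[0,0,-170,0,1],[30,0,-190,0,1],[60,0,-190,0,1],[90,0,-190,0,1],[90,0,-190,0,1],[90,0,-190,0,1],[90,0,-190,0,1]]}}

```text
t: 13.03
eef_pos: [0.5444, 0.0797, 0.2962]
tool_rot: [0.001, -0.61, 0.792, -0.0]
contact_force: [0.4, 0.6, -0.6]
gripper_width: -0.001
```

```bash
python3 - <<'E'
from h import *
st();c=shot('wrist','w10.png');ang(c)
m,b=blobs(c,(45,100,60),(75,255,255)); 
for s,ce in b: print('green',s,depthpt(c,[ce]).round(4))
E
```

```text
t 13.03 tcp [0.5444 0.0797 0.2962] F [ 0.39  0.64 -0.58] w -0.0 tx [-0.255 -0.967 -0.001] ty [-0.967  0.255 -0.001] vmax 0.018
face px 210
ang mean -0.0119
line dir ang 0.005 thru [0.0007 0.056 ]
tread px 904
tread ang med 0.0147 mid 0.0028 range -0.078 0.083
green [201 197  31  31 757] [[0.5661 0.1666 0.0918]]
```

View pics/w10.png

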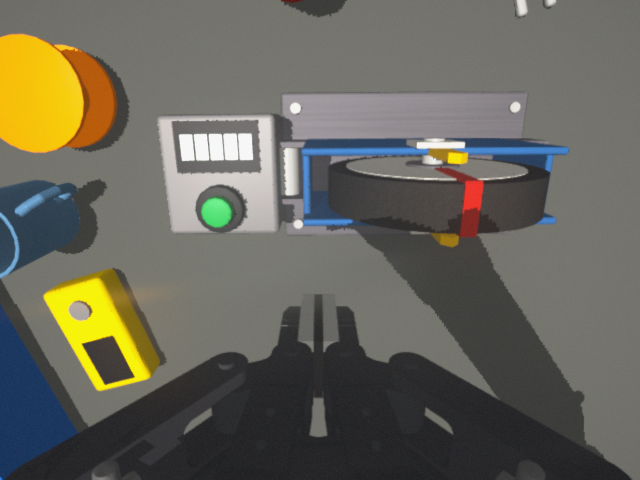

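The button is back up (top at z = 0.0918) at (217,212). The mark is still at the top (within 0.02 rad), and the arm is clear of everything.

```bash
python3 -c "
from station import bot
print(bot.hand_in())"
```

```text
the job is handed in; nothing more can be done
None
```

I rubbed the wheel round with the shut fingertips until the red mark stood at the top, let go, then pressed the green button to its stop and released it. The job was handed in at about 13 s of the 64 s allowed; it gave no verdict.

- **Touch:** The tread top is about 201 mm above the bench by touch, and depth gave 202 mm. The vertical force I read at the ends of the strokes was 2.5–4.3 N. Force was only read at the end of each move, so I have no peak reading within a stroke.
- **Mark:** After letting go, the wrist camera put it at about 0.017 rad (1.4 mm at the tread), and the scene camera at 0.009–0.017 rad. In the last wrist view, the readings were between -0.012 and +0.015 rad, well inside the 0.08 rad limit.
- **Button:** Force rose from 5 N to 18 N while the tool moved only another 0.6 mm, so it reached its stop. Afterwards its top was back at 91.8 mm (nominal 92).
- **Disagreements:** The face line-fit from the scene camera read -0.045 rad, but that came from only 30 pixels. One tread reading (0.95 against 1.19 rad on the face) was also off, when the mark was far round at the edge of the view.
- **Bystanders:** None were touched. I judged that from the pictures and the planned clearances, and did not re-measure where each one stands.

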